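# Load a board carrier into the test fixture and bolt it down

### The job

Put the board carrier (the aluminium plate with the black grip and the circuit board) into the test fixture: slide its board end in under the overhanging contact head until its two holes drop over the two locating pins and it lies flat on the bed. Then slide the fixture's bolt fully home over the edge of the carrier, let go, and leave the other things on the bench where they are.

Things in the scene. Friction and masses are not known exactly. Their poses are not given: they have to be found in the camera images.
- fixture: Test fixture, fixed to the bench. Origin on the bench below the centre of the seated carrier's place; +x towards its contact head, +y left, z up. A seated carrier's axes are parallel to these, its centre above this origin and its underside at z = 20 mm. Dark steel bed: top at z 20, x -85..110, y -140..85 mm.
- slot_mouth (a point): Middle of the mouth of the slot under the fixture's overhanging black contact head, on the bed (fixture x 50, y 0, z 20 mm). Head: x 50..110, y -80..80, z 46..76 mm. The slot is 26 mm high, open to -x, side walls at y +-72, back wall at x 85 mm. A seated carrier reaches 25 mm into it, so it cannot be put straight down from above.
- pin_left (a point): Foot, on the bed, of the left steel locating pin (fixture x -55, y 45 mm): 8 mm in diameter, 10 mm tall, with a round nose. A carrier slid in has to travel above the pins, its underside 10 to 20 mm above the bed.
- pin_right (a point): Foot of the right locating pin (fixture x -55, y -45 mm), same pin.
- carrier_grip (a point): Centre of the grip of the loose board carrier, 30 mm above the plate's underside; axes are the plate's: +x towards its circuit-board end (which goes under the head), z up. Black upright grip, 50 (x) x 14 (y) mm, standing 36 mm above the plate's top, 10 mm towards -x from the plate's centre.
- carrier_centre (a point): Centre of the carrier plate's underside, axes as the grip's. Aluminium plate 150 (x) x 130 (y) x 6 mm, about 0.35 kg, with a green circuit board on its +x end (components up to 3 mm high). Starts flat on the bench.
- hole_left (a point): Centre, at the underside, of the carrier's left hole: 10 mm in diameter, right through, at x -55, y 45 mm from the plate's centre. Goes over the left pin.
- hole_right (a point): Centre of the carrier's right hole (x -55, y -45 mm), likewise. Goes over the right pin.
- latch (a joint): Steel bolt on the fixture's -y side, 16 mm wide, sliding in fixture +y: 0 = fully back, 0.030 m = fully home (stop), 20 mm over the seated carrier's edge. Starts at 0 to 0.006, clear of the carrier; stays where left, friction about 2 N. It runs 2 mm above a seated carrier, so a carrier that is not down blocks it.
- latch_knob (a point): Point to grip on the bolt's upright round steel knob (14 mm in diameter, top 12 mm above this point, its foot 24 mm below); at fixture x -15, y -100 + bolt travel, z 58 mm. The aluminium guides beside it are 24 mm below this point.
- spray_can: Bystander, leave alone: white aerosol can lying on its side, 190 mm long, 65 mm across. Origin on its underside, about its middle.
- cable_cutter: Bystander, leave alone: cable cutter with two orange handles, 180 mm long, lying open. Origin on its underside, about its middle.
- bracket: Bystander, leave alone: U-shaped bare steel bracket, 140 x 22 x 40 mm. Origin on its underside, about its middle.
- screwdriver: Bystander, leave alone: black-handled screwdriver, 160 mm, lying. Origin on its underside, about its middle.
- blank_plate: Bystander, leave alone: small plain aluminium plate without holes or grip, 85 x 65 x 6 mm; not the carrier. Origin on its underside, about its middle.
- parts_cup: Bystander, leave alone: small red plastic cup, 66 mm across, 60 mm high. Origin on its underside, about its middle.
- clear_bin: Bystander, leave alone: clear open plastic bin 110 x 150 x 60 mm. Origin on its underside, about its middle.
- carrier: The same carrier as a whole, origin and axes as carrier_centre.
There are look-alikes about, which are no part of the job. Leave any brown or orange look-alike of the carrier alone.

How it is judged:
By the outcome, as a careful person would: the job done as asked, in the order asked, and still so for the second after the job is handed in, with the robot touching nothing.
It also fails if it takes over 61 s, if anything falls off the work surface, if the arm or the gripper's body presses on something with over 40 N, if the wrist force passes 120 N, or if a joint passes its speed limit or range.

### The arm

A 6-joint arm with a two-finger parallel gripper is mounted at the origin on the work surface. World frame = base frame: x ahead of the robot, y to its left, z up, the work surface at z = 0. Lengths are in m, angles in rad, forces in N, time in s.
With the tool pointing down it reaches from about 0.325 to 0.875 m from the base axis. Payload 4.4 kg.
Tool frame: the origin (TCP) lies at the centre of the arm's flange, where the gripper is bolted on; the fingertips stand 173 mm ahead of it and the grasp point (between the pads) lies 155 mm ahead of it (hold_point_z is the z of the grasp point in the tool frame, in m); z points along the fingers, y is the line along which they close (so a half turn about z gives the same grasp; the last joint's range is limited). The gripper opens to 85 mm and grips with 20 to 120 N. Pads are 22 mm wide; open, the fingers measure 114 mm over their backs; the gripper's body (76 mm by 85 mm) begins 54 mm behind the grasp point. The pads swing forward as they close: fully open they stand 13 mm farther back than shut.
Start: joints at [0.993, 0.207, 1.542, -0, 1.393, -0.15], TCP at [0.239, 0.523, 0.405] pointing down, gripper open.
Joint ranges: [-2.73, 2.73], [-0.86, 2.22], [0.23, 2.46], [-1.11, 4.25], [0.08, 2.63], [-2.82, 2.82]. Speed limits (rad/s): [2.79, 2.79, 3.14, 3.14, 3.14, 3.14].

### API

Orientations are given as a 3x3 rotation matrix whose columns are the frame's x, y, z axes.
In Python, from workcell import read_state, grab_frame, close_job, hold_point_z gives the robot as it stands.
- The arm moves only by the tool apply_moves, never from a script. Its argument "steps" is a list of rows, each an object of numbers: "x", "y", "z": the shift along the tool's x, y, z as a fraction of full scale; "rx", "ry", "rz": the turn, a rotation vector about the tool's x, y, z as a fraction of full scale. In form: [{"x": .., "y": .., "z": .., "rx": .., "ry": .., "rz": ..}, ...]. A call has 1 to 8 rows; each row shifts and turns the commanded pose from where the row before left it, along the tool's axes as they then stand; what a row does not reach is not made up. Full scale, the value 1, is 0.02 m for a shift and 5 degrees for a turn. A row lasts 1/8 s, in which the tool goes at most 62.5 mm and 10.7 degrees, less where a joint would pass 70% of its speed; a pose out of reach is approached as far as the arm can. A call with a number of a shift or a turn outside -1 to 1 is refused whole. A call with a gripper value outside its range is refused whole. "claw" is the opening, from 0 (shut) to 1 (fully open), set as the call begins (left out, the last holds). The fingers move at their own pace and stop on an object; "grip_force" is the grip in N (left out, the last holds). Time passes only in rows, so rows that do not move let the fingers close. It gives the time, the measured TCP pose, the force, the opening and the grip force at its end, in the units of the state.
- read_state(): the state, without advancing time (a new reading comes with each control period).
- grab_frame(name): name is "side" or "top"; returns a dict with "color" (480x640x3 uint8, red, green, blue), "depth" (480x640 float32, m along the optical axis (not along the pixel's ray), 0 where there is no reading), "camera_matrix" (3x3 intrinsics, pixels), "world_from_camera" (4x4, takes a point from camera to world coordinates). Camera axes: x right, y down, z forward; pixel columns grow to the right and rows downward; lengths in m; the calibration is good to about 2 mm. A picture is of the moment at which its call begins.
- close_job(): hands the job in; it is judged then, once.
The state is a dict: "t": time; "joint_pos": joint angles; "joint_velocities": joint speeds; "tau": joint torques, N m; "tcp_pos": TCP position; "tool_rot": TCP orientation; "contact_force": force on the tool from outside, world axes, zero at the start; "wrist_torque": the same for the moment, N m; "finger_gap": finger opening in m; "grasp_force": force on a finger pad.
Only numpy, scipy, OpenCV 4.12 (cv2) and the standard library are available. Lean on these libraries where they do the work, as an engineer would, in place of code of your own. Each camera call takes 0.05 s, during which the arm holds its last target. There are 200 camera calls.

## Working session

There is one attempt and no reset: what is moved stays moved. The work goes in short steps, Python scripts to look and compute and a tool call to move; the robot and the scene stay as the last step left them, time stands still between calls to the robot, and variables do not carry over. Pictures are saved under pics/ and viewed, at most 10 in all, crops included, and the job is handed in when it is done.

Besides the shell and the picture viewer there is one more tool, called after "Request:" in YAML: its name, and indented under it one key for each argument. apply_moves: Moves the arm, as the interface text tells. Shift numbers are shares of 0.02 m and turn numbers shares of 5 degrees, none past 1 either way. Its arguments: {"type":"object","properties":{"steps":{"type":"array","items":{"type":"object","properties":{"x":{"type":"number"},"y":{"type":"number"},"z":{"type":"number"},"rx":{"type":"number"},"ry":{"type":"number"},"rz":{"type":"number"}}}},"claw":{"type":"number"},"grip_force":{"type":"number"}},"required":["steps"]}

```bash
mkdir -p pics; cat > h.py <<'E'
import numpy as np, cv2
from workcell import *
def shot(n):
    f=grab_frame(n); np.savez('pics/'+n+'.npz',**f); return f
def ray(f,u,v,z):
    K=f['camera_matrix'];T=f['world_from_camera']
    d=T[:3,:3]@np.linalg.inv(K)@np.array([u,v,1.]);o=T[:3,3]
    return o+d*(z-o[2])/d[2]
def proj(f,p):
    T=np.linalg.inv(f['world_from_camera']);q=T[:3,:3]@np.array(p)+T[:3,3];q=f['camera_matrix']@q;return q[:2]/q[2]
def cloud(f):
    d=f['depth'];v,u=np.mgrid[:480,:640];K=f['camera_matrix']
    P=np.stack([(u-K[0,2])/K[0,0]*d,(v-K[1,2])/K[1,1]*d,d],-1);T=f['world_from_camera']
    return P@T[:3,:3].T+T[:3,3]
E
python3 - <<'E'
from h import *
for n in('top','side'):
    f=shot(n); cv2.imwrite(f'pics/{n}1.png',f['color'][...,::-1]); print(n,f['world_from_camera'].round(3).tolist(),f['camera_matrix'].round(1).tolist())
print(read_state(),hold_point_z)
E
```

```text
top [[0.029, -0.988, 0.15, 0.248], [-1.0, -0.029, 0.001, 0.089], [0.003, -0.15, -0.989, 1.879], [0.0, 0.0, 0.0, 1.0]] [[625.2, 0.0, 315.2], [0.0, 625.2, 236.9], [0.0, 0.0, 1.0]]
side [[0.999, -0.019, 0.041, 0.468], [-0.041, -0.753, 0.657, -0.777], [0.019, -0.658, -0.753, 1.054], [0.0, 0.0, 0.0, 1.0]] [[502.1, 0.0, 319.3], [0.0, 502.1, 249.3], [0.0, 0.0, 1.0]]
{'t': 0.1, 'joint_pos': array([ 9.92524081e-01,  2.07382045e-01,  1.54282191e+00,  1.02512747e-06,
        1.39349480e+00, -1.50518275e-01]), 'joint_velocities': array([ 0.00028381, -0.00205208, -0.00282929, -0.00255798, -0.00105021,
       -0.00159871]), 'tau': array([-1.16337083e-03, -3.84090936e+01, -2.92545480e+01, -2.42042161e-04,
        4.87541431e-03, -1.38993261e-05]), 'tcp_pos': array([0.23836608, 0.52290783, 0.40360952]), 'tool_rot': array([[-9.09899502e-01,  4.14827155e-01, -1.15199750e-03],
       [ 4.14828634e-01,  9.09897849e-01, -1.76312127e-03],
       [ 3.16809464e-04, -2.08214472e-03, -9.99997782e-01]]), 'contact_force': array([ 0.19681623,  0.0363068 , -0.38348275]), 'wrist_torque': array([-0.04831976,  0.0003228 ,  0.00397962]), 'grasp_force': 0.0, 'finger_gap': 0.08520481709570414} 0.1547
```

View pics/top1.png

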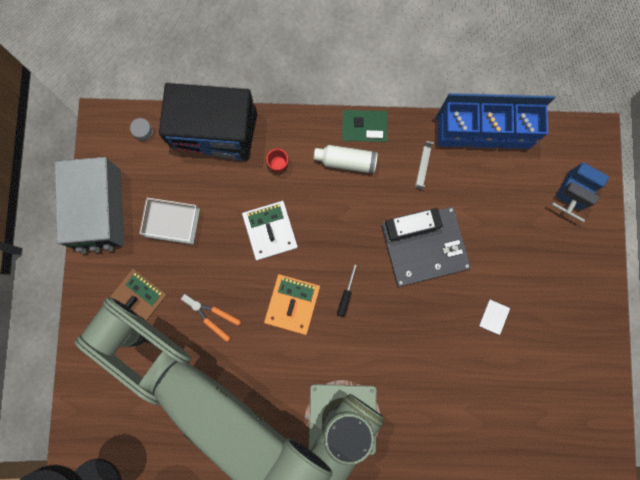

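View pics/side1.png

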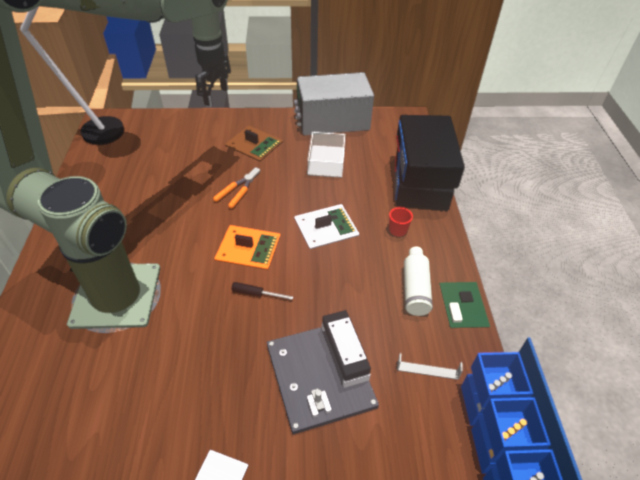

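Top view: the candidates for the carrier are the bare aluminium plate (270,230), orange look-alike (293,304), brown look-alike (140,293), plain blank plate (495,317) and a green board (365,125). I choose (270,230), because it is aluminium with a black grip, a board and two holes. The fixture is at (427,245) top and (322,375) side. Next is the close crop.

```bash
python3 - <<'E'
from h import *
t=dict(np.load('pics/top.npz'));s=dict(np.load('pics/side.npz'))
r=lambda im,a,k:cv2.resize(im[a[1]:a[3],a[0]:a[2],::-1],None,fx=k,fy=k,interpolation=cv2.INTER_CUBIC)
A=r(t['color'],(235,195,305,265),4);B=r(s['color'],(290,195,365,255),5)[:280]
C=r(t['color'],(377,200,477,290),3);D=r(s['color'],(260,305,385,435),3)
W=np.zeros((600,800,3),np.uint8)
for im,x,y in((A,0,0),(B,300,0),(C,0,300),(D,400,290)):
    h=min(im.shape[0],600-y);w=min(im.shape[1],800-x);W[y:y+h,x:x+w]=im[:h,:w]
cv2.imwrite('pics/crop1.png',W)
# carrier outline
for n,f,roi in(('top',t,(235,195,305,265)),('side',s,(290,195,365,255))):
    hsv=cv2.cvtColor(f['color'],cv2.COLOR_RGB2HSV);m=((hsv[...,1]<60)&(hsv[...,2]>150)).astype(np.uint8)
    k=np.zeros_like(m);k[roi[1]:roi[3],roi[0]:roi[2]]=1;m*=k
    g=((hsv[...,0]>35)&(hsv[...,0]<90)&(hsv[...,1]>60)).astype(np.uint8)*k
    b=((hsv[...,2]<60)&(hsv[...,1]<255)).astype(np.uint8)*k
    m2=cv2.morphologyEx(m|g|b,cv2.MORPH_OPEN,np.ones((3,3)))
    c=max(cv2.findContours(m2,0,1)[0],key=cv2.contourArea)[:,0]
    P=np.array([ray(f,u,v,.006)[:2] for u,v in c],np.float32)*1000
    rc=cv2.minAreaRect(P);G=np.argwhere(g)[:,::-1].mean(0)
    print(n,rc,'green',ray(f,*G,.008).round(4))
    # bed
    m=((hsv[...,1]<70)&(hsv[...,2]<110)&(hsv[...,2]>40)).astype(np.uint8)
    k=np.zeros_like(m);q=(375,200,480,290) if n=='top' else(260,305,385,435)
    k[q[1]:q[3],q[0]:q[2]]=1;m=cv2.morphologyEx(m*k,cv2.MORPH_CLOSE,np.ones((5,5)))
    c=max(cv2.findContours(m,0,1)[0],key=cv2.contourArea)
    print('bed',cv2.approxPolyDP(c,5,True)[:,0].tolist(),[ray(f,u,v,.02)[:2].round(4).tolist() for u,v in cv2.approxPolyDP(c,5,True)[:,0]])
E
```

```text
top ((550.3304443359375, 231.42860412597656), (152.64561462402344, 133.61265563964844), 19.00755500793457) green [0.592 0.245 0.008]
bed [[452, 207], [429, 209], [433, 228], [397, 235], [393, 218], [381, 225], [398, 286], [470, 268]] [[0.634, -0.3206], [0.6258, -0.2509], [0.5678, -0.263], [0.5432, -0.1546], [0.5949, -0.142], [0.5723, -0.106], [0.3898, -0.159], [0.4498, -0.3736]]
side ((547.84033203125, 230.34542846679688), (153.57948303222656, 137.90789794921875), 18.988544464111328) green [0.5943 0.2387 0.008 ]
bed [[345, 311], [324, 316], [319, 333], [340, 392], [364, 383], [343, 388], [343, 380], [369, 370], [366, 359], [342, 364], [327, 322], [347, 316]] [[0.5797, -0.0787], [0.527, -0.0919], [0.5128, -0.1398], [0.5528, -0.2911], [0.6076, -0.2715], [0.56, -0.2819], [0.5614, -0.2629], [0.6221, -0.2403], [0.6181, -0.2123], [0.562, -0.2233], [0.5335, -0.1095], [0.5835, -0.0935]]
```

View pics/crop1.png

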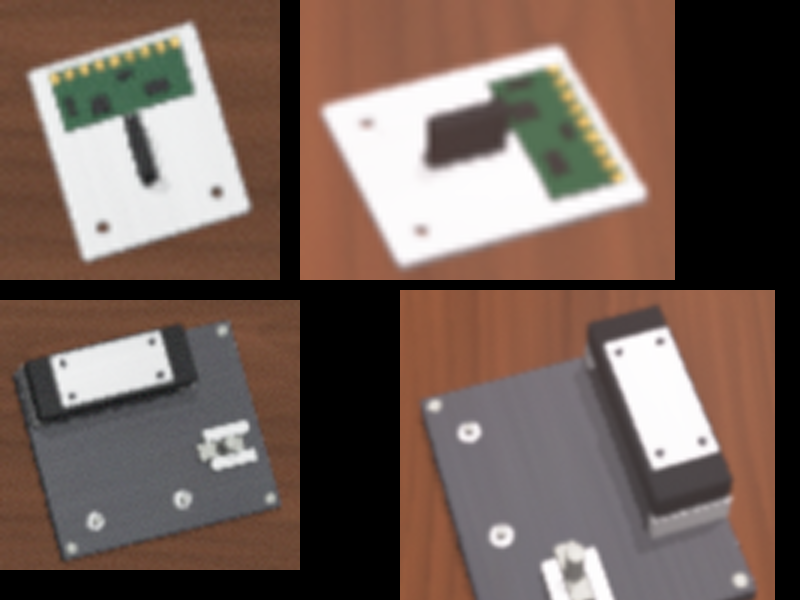

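The crop confirms the carrier: aluminium plate, black upright grip, green board end and two holes at about (260,252) and (289,243) in the top view. The fixture pins are at about (408.7,273.7) and (437.7,266.3) in the top view, and (283,352) and (293.7,387) in the side view. The knob is near (451,249) in the top view.

```bash
python3 - <<'E'
from h import *
t=dict(np.load('pics/top.npz'));s=dict(np.load('pics/side.npz'))
def cen(f,u,v,r,bright):
    g=cv2.cvtColor(f['color'],cv2.COLOR_RGB2GRAY).astype(float)
    y0,x0=int(round(v))-r,int(round(u))-r;p=g[y0:y0+2*r+1,x0:x0+2*r+1]
    w=p-np.median(p[[0,-1]]) if bright else np.median(p)-p
    w=np.clip(w-.2*w.max(),0,None);yy,xx=np.mgrid[:2*r+1,:2*r+1]
    return x0+(w*xx).sum()/w.sum(),y0+(w*yy).sum()/w.sum()
sets={'pinL':((408.7,273.7),(283,352.3),.021,4,1),'pinR':((437.7,266.3),(293.7,387),.021,4,1),
'scrNW':((377+71/3,200+249/3),(260+33/3,305+115/3),.02,3,1),'scrSW':((377+271/3,200+199/3),None,.02,3,1),'scrSE':((377+223/3,200+30/3),(260+340/3,305+290/3),.02,3,1),
'holeL':((235+103/4,195+227/4),(290+(366-300)/5,195+123/5),.006,3,0),'holeR':((235+216/4,195+192/4),(290+121/5,195+230/5),.006,3,0)}
R={}
for k,(a,b,z,r,br) in sets.items():
    o=[]
    for f,p in((t,a),(s,b)):
        if p is None: continue
        c=cen(f,*p,r,br);o.append(ray(f,*c,z)[:2]);print(k,np.round(c,1),o[-1].round(4))
    R[k]=np.mean(o,0)
for a,b,nm in(('pinL','pinR','fix'),('holeL','holeR','car')):
    d=R[a]-R[b];yaw=np.arctan2(-d[0],d[1]);ex=np.array([np.cos(yaw),np.sin(yaw)])
    print(nm,np.degrees(yaw),np.linalg.norm(d),(R[a]+R[b])/2+.055*ex)
# cloud: head top, bed rect
for n,f in(('top',t),('side',s)):
    P=cloud(f);reg=(P[...,0]>.35)&(P[...,0]<.7)&(P[...,1]<-.08)&(P[...,1]>-.42)
    for lo,hi in((.066,.086),(.012,.03)):
        m=reg&(P[...,2]>lo)&(P[...,2]<hi);q=P[m];print(n,lo,cv2.minAreaRect((q[:,:2]*1000).astype(np.float32)),np.median(q[:,2]))
    reg=(np.hypot(P[...,0]-.55,P[...,1]-.231)<.07)&(P[...,2]>.03);q=P[reg];print('grip',cv2.minAreaRect((q[:,:2]*1000).astype(np.float32)),q[:,2].max())
E
```

```text
pinL [408.3 273.3] [ 0.4285 -0.1891]
pinL [282.7 352.1] [ 0.4267 -0.1892]
pinR [437.3 265.9] [ 0.4531 -0.2756]
pinR [293.5 386.5] [ 0.451  -0.2755]
scrNW [400.4 282.2] [ 0.4013 -0.1662]
scrNW [271.1 343.1] [ 0.3992 -0.1639]
scrSW [466.7 265.6] [ 0.4567 -0.3638]
scrSE [450.7 209.6] [ 0.6258 -0.3165]
scrSE [373.  401.3] [ 0.6229 -0.3147]
holeL [260.2 251.4] [0.4834 0.2562]
holeL [302.9 219.2] [0.4821 0.2554]
holeR [288.7 242.6] [0.5127 0.1711]
holeR [313.8 240.6] [0.5111 0.1704]
fix 15.809912557478869 0.08980039041029582 [ 0.4927601  -0.21736541]
car 18.924579141832755 0.08993069587505498 [0.54932848 0.23110389]
top 0.066 ((539.8494262695312, -216.68084716796875), (133.19668579101562, 181.64654541015625), 16.05699920654297) 0.0781634908289679
top 0.012 ((525.2476196289062, -249.83836364746094), (337.349609375, 349.2401123046875), 89.39352416992188) 0.02164831201534234
grip ((541.4464111328125, 227.09938049316406), (51.92232131958008, 13.758241653442383), 18.169923782348633) 0.0575381566999027
side 0.066 ((538.0914306640625, -216.3704071044922), (131.5616912841797, 184.08419799804688), 15.65726089477539) 0.07567700541560118
side 0.012 ((552.4611206054688, -228.62677001953125), (281.0465087890625, 227.6249237060547), 15.52225399017334) 0.01909402004316918
grip ((538.2056884765625, 227.45858764648438), (50.97968673706055, 18.503894805908203), 18.656267166137695) 0.04532523175873471
```

The two views agree. Carrier: centre (0.549, 0.231), yaw 18.9°. Fixture: origin (0.493, -0.217), yaw 15.7°. I turn the tool first (+137° about tool z), then move over the grip.

Request:
apply_moves:
  steps:
    - {"rz":1}
    - {"rz":1}
    - {"rz":1}
    - {"rz":1}
    - {"rz":1}
    - {"rz":1}
    - {"rz":1}
    - {"rz":1}
  claw: 1

```text
validation failed for argument at $.st...
```

Request:
apply_moves:
  steps:
    - {"rz":1}
    - {"rz":1}
    - {"rz":1}
    - {"rz":1}
    - {"rz":1}
    - {"rz":1}
    - {"rz":1}
    - {"rz":1}

```text
validation failed for argument at $.st...
```

Request:
apply_moves:
  steps:
    - {"rz":1}
    - {"rz":1}
    - {"rz":1}
    - {"rz":1}
    - {"rz":1}
    - {"rz":1}
    - {"rz":1}
    - {"rz":1}

```text
validation failed for argument at $.st...
```

Request:
apply_moves:
  steps:
    - {"rz":1}
    - {"rz":1}
    - {"rz":1}
    - {"rz":0.3}
    - {}

```text
validation failed for argument at $.st...
```

```bash
cat > go.py <<'E'
# usage: go.py x y z(tcp) yaw(deg, of tool y axis) -> total move in tool axes, in full-scale units
import sys;from h import *
from scipy.spatial.transform import Rotation as Ro
x,y,z,a=map(float,sys.argv[1:]);a=np.radians(a)
s=read_state();R=s['tool_rot'];ty=np.array([np.cos(a),np.sin(a),0]);tz=np.array([0,0,-1.]);T=np.c_[np.cross(ty,tz),ty,tz]
print('t',s['t'],'tcp',s['tcp_pos'].round(4),'yaw',np.degrees(np.arctan2(R[1,1],R[0,1])).round(2),'F',s['contact_force'].round(1),'gap',round(s['finger_gap'],4),'j6',s['joint_pos'][5].round(2))
print('shift',(R.T@(np.array([x,y,z])-s['tcp_pos'])/.02).round(3),'turn',(np.degrees(Ro.from_matrix(R.T@T).as_rotvec())/5).round(3))
E
python3 go.py .5399 .2279 .405 -71.1
```

```text
t 0.1 tcp [0.2384 0.5229 0.4036] yaw 65.49 F [ 0.2  0.  -0.4] gap 0.0852 j6 -0.15
shift [-19.837  -7.167  -0.061] turn [-1.6000e-02  2.7000e-02  2.7318e+01]
```

Validation failed on the rows, so perhaps all six numbers are needed. I try one row to check.

Request:
apply_moves:
  steps:
    - {"x":0,"y":0,"z":0,"rx":0,"ry":0,"rz":1}
  claw: 1

```text
t: 0.22
tcp_pos: [0.2384, 0.523, 0.4039]
tool_rot: [[-0.869, 0.495, -0.001], [0.495, 0.869, -0.001], [0.0, -0.002, -1.0]]
contact_force: [0.1, -0.6, -0.4]
finger_gap: 0.0854
grasp_force: 0.0
```

Request:
apply_moves:
  steps:
    - {"x":0,"y":0,"z":0,"rx":0,"ry":0,"rz":1}
    - {"x":0,"y":0,"z":0,"rx":0,"ry":0,"rz":1}
    - {"x":0,"y":0,"z":0,"rx":0,"ry":0,"rz":1}
    - {"x":0,"y":0,"z":0,"rx":0,"ry":0,"rz":1}
    - {"x":0,"y":0,"z":0,"rx":0,"ry":0,"rz":1}
    - {"x":0,"y":0,"z":0,"rx":0,"ry":0,"rz":1}
    - {"x":0,"y":0,"z":0,"rx":0,"ry":0,"rz":1}
    - {"x":0,"y":0,"z":0,"rx":0,"ry":0,"rz":1}

```text
t: 1.23
tcp_pos: [0.2384, 0.523, 0.404]
tool_rot: [[-0.347, 0.938, -0.001], [0.938, 0.347, -0.001], [-0.001, -0.001, -1.0]]
contact_force: [-0.2, -1.1, 0.3]
finger_gap: 0.0855
grasp_force: 0.0
```

Request:
apply_moves:
  steps:
    - {"x":0,"y":0,"z":0,"rx":0,"ry":0,"rz":1}
    - {"x":0,"y":0,"z":0,"rx":0,"ry":0,"rz":1}
    - {"x":0,"y":0,"z":0,"rx":0,"ry":0,"rz":1}
    - {"x":0,"y":0,"z":0,"rx":0,"ry":0,"rz":1}
    - {"x":0,"y":0,"z":0,"rx":0,"ry":0,"rz":1}
    - {"x":0,"y":0,"z":0,"rx":0,"ry":0,"rz":1}
    - {"x":0,"y":0,"z":0,"rx":0,"ry":0,"rz":1}
    - {"x":0,"y":0,"z":0,"rx":0,"ry":0,"rz":1}

```text
t: 2.22
tcp_pos: [0.2384, 0.523, 0.404]
tool_rot: [[0.337, 0.942, -0.001], [0.942, -0.337, -0.001], [-0.001, -0.0, -1.0]]
contact_force: [-0.4, -1.4, -0.3]
finger_gap: 0.0853
grasp_force: 0.0
```

Request:
apply_moves:
  steps:
    - {"x":0,"y":0,"z":0,"rx":0,"ry":0,"rz":1}
    - {"x":0,"y":0,"z":0,"rx":0,"ry":0,"rz":1}
    - {"x":0,"y":0,"z":0,"rx":0,"ry":0,"rz":1}
    - {"x":0,"y":0,"z":0,"rx":0,"ry":0,"rz":1}
    - {"x":0,"y":0,"z":0,"rx":0,"ry":0,"rz":1}
    - {"x":0,"y":0,"z":0,"rx":0,"ry":0,"rz":1}
    - {"x":0,"y":0,"z":0,"rx":0,"ry":0,"rz":1}
    - {"x":0,"y":0,"z":0,"rx":0,"ry":0,"rz":1}

```text
t: 3.22
tcp_pos: [0.2385, 0.523, 0.404]
tool_rot: [[0.863, 0.505, -0.001], [0.505, -0.863, -0.001], [-0.001, 0.001, -1.0]]
contact_force: [0.2, 0.6, -0.4]
finger_gap: 0.0856
grasp_force: 0.0
```

Request:
apply_moves:
  steps:
    - {"x":0,"y":0,"z":0,"rx":0,"ry":0,"rz":1}
    - {"x":0,"y":0,"z":0,"rx":0,"ry":0,"rz":1}
    - {"x":0,"y":0,"z":0,"rx":0,"ry":0,"rz":0.3}
    - {"x":0,"y":0,"z":0,"rx":0,"ry":0,"rz":0}

```text
t: 3.72
tcp_pos: [0.2385, 0.5231, 0.4044]
tool_rot: [[0.945, 0.326, -0.0], [0.326, -0.945, -0.001], [-0.0, 0.0, -1.0]]
contact_force: [-1.0, 0.1, -0.6]
finger_gap: 0.0858
grasp_force: 0.0
```

```bash
python3 go.py .5399 .2279 .305 -71.1
```

```text
t 3.725 tcp [0.2385 0.5231 0.4044] yaw -70.96 F [-1.   0.1 -0.6] gap 0.0858 j6 2.23
shift [ 9.433 18.866  4.971] turn [0.005 0.006 0.028]
```

Request:
apply_moves:
  steps:
    - {"x":0.47,"y":0.94,"z":0.2,"rx":0,"ry":0,"rz":0}
    - {"x":0.47,"y":0.94,"z":0.2,"rx":0,"ry":0,"rz":0}
    - {"x":0.47,"y":0.94,"z":0.2,"rx":0,"ry":0,"rz":0}
    - {"x":0.47,"y":0.94,"z":0.2,"rx":0,"ry":0,"rz":0}
    - {"x":0.47,"y":0.94,"z":0.2,"rx":0,"ry":0,"rz":0}
    - {"x":0.47,"y":0.94,"z":0.2,"rx":0,"ry":0,"rz":0}
    - {"x":0.47,"y":0.94,"z":0.2,"rx":0,"ry":0,"rz":0}
    - {"x":0.47,"y":0.94,"z":0.2,"rx":0,"ry":0,"rz":0}

```text
t: 4.72
tcp_pos: [0.3599, 0.4035, 0.3722]
tool_rot: [[0.946, 0.324, -0.0], [0.324, -0.946, -0.001], [-0.0, 0.001, -1.0]]
contact_force: [-0.3, 1.3, 1.0]
finger_gap: 0.0853
grasp_force: 0.0
```

Request:
apply_moves:
  steps:
    - {"x":0.47,"y":0.94,"z":0.2,"rx":0,"ry":0,"rz":0}
    - {"x":0.47,"y":0.94,"z":0.2,"rx":0,"ry":0,"rz":0}
    - {"x":0.47,"y":0.94,"z":0.2,"rx":0,"ry":0,"rz":0}
    - {"x":0.47,"y":0.94,"z":0.2,"rx":0,"ry":0,"rz":0}
    - {"x":0.47,"y":0.94,"z":0.2,"rx":0,"ry":0,"rz":0}
    - {"x":0.47,"y":0.94,"z":0.2,"rx":0,"ry":0,"rz":0}
    - {"x":0.47,"y":0.94,"z":0.2,"rx":0,"ry":0,"rz":0}
    - {"x":0.47,"y":0.94,"z":0.2,"rx":0,"ry":0,"rz":0}

```text
t: 5.72
tcp_pos: [0.4796, 0.2864, 0.3404]
tool_rot: [[0.946, 0.325, -0.0], [0.325, -0.946, -0.0], [-0.0, 0.0, -1.0]]
contact_force: [-0.0, 0.0, -0.6]
finger_gap: 0.0853
grasp_force: 0.0
```

Request:
apply_moves:
  steps:
    - {"x":0.47,"y":0.94,"z":0.2,"rx":0,"ry":0,"rz":0}
    - {"x":0.47,"y":0.94,"z":0.2,"rx":0,"ry":0,"rz":0}
    - {"x":0.47,"y":0.94,"z":0.2,"rx":0,"ry":0,"rz":0}
    - {"x":0.5,"y":0.95,"z":0.2,"rx":0,"ry":0,"rz":0}
    - {"x":0,"y":0,"z":0,"rx":0,"ry":0,"rz":0}
    - {"x":0,"y":0,"z":0,"rx":0,"ry":0,"rz":0}

```text
t: 6.48
tcp_pos: [0.5392, 0.229, 0.3246]
tool_rot: [[0.946, 0.325, -0.001], [0.325, -0.946, 0.0], [-0.001, -0.001, -1.0]]
contact_force: [0.7, 0.7, 0.1]
finger_gap: 0.0856
grasp_force: 0.0
```

```bash
python3 go.py .5399 .2279 .186 -71.1
```

```text
t 6.475 tcp [0.5392 0.229  0.3246] yaw -71.01 F [0.7 0.7 0.1] gap 0.0856 j6 1.49
shift [0.02  0.065 6.929] turn [-0.006  0.006  0.017]
```

Request:
apply_moves:
  steps:
    - {"x":0.02,"y":0.06,"z":1,"rx":0,"ry":0,"rz":0}
    - {"x":0,"y":0,"z":1,"rx":0,"ry":0,"rz":0}
    - {"x":0,"y":0,"z":1,"rx":0,"ry":0,"rz":0}
    - {"x":0,"y":0,"z":1,"rx":0,"ry":0,"rz":0}
    - {"x":0,"y":0,"z":1,"rx":0,"ry":0,"rz":0}
    - {"x":0,"y":0,"z":1,"rx":0,"ry":0,"rz":0}
    - {"x":0,"y":0,"z":0.9,"rx":0,"ry":0,"rz":0.01}
    - {"x":0,"y":0,"z":0,"rx":0,"ry":0,"rz":0}

```text
t: 7.48
tcp_pos: [0.539, 0.2276, 0.1845]
tool_rot: [[0.946, 0.325, -0.004], [0.325, -0.946, -0.001], [-0.004, -0.0, -1.0]]
contact_force: [-1.2, -0.4, -0.2]
finger_gap: 0.0853
grasp_force: 0.0
```

Request:
apply_moves:
  steps:
    - {"x":0,"y":0,"z":0,"rx":0,"ry":0,"rz":0}
    - {"x":0,"y":0,"z":0,"rx":0,"ry":0,"rz":0}
    - {"x":0,"y":0,"z":0,"rx":0,"ry":0,"rz":0}
    - {"x":0,"y":0,"z":0,"rx":0,"ry":0,"rz":0}
    - {"x":0,"y":0,"z":0,"rx":0,"ry":0,"rz":0}
    - {"x":0,"y":0,"z":0,"rx":0,"ry":0,"rz":0}
    - {"x":0,"y":0,"z":0,"rx":0,"ry":0,"rz":0}
    - {"x":0,"y":0,"z":0,"rx":0,"ry":0,"rz":0}
  claw: 0
  grip_force: 60

```text
t: 8.48
tcp_pos: [0.5405, 0.2281, 0.1875]
tool_rot: [[0.946, 0.325, 0.001], [0.325, -0.946, 0.001], [0.002, -0.0, -1.0]]
contact_force: [-0.9, 1.2, 5.9]
finger_gap: 0.013
grasp_force: 60.3
```

```bash
python3 go.py .5399 .2279 .236 -71.1
```

```text
t 8.475 tcp [0.5405 0.2281 0.1875] yaw -71.06 F [-0.9  1.2  5.9] gap 0.013 j6 1.49
shift [-0.027  0.    -2.423] turn [-0.003 -0.017  0.007]
```

Request:
apply_moves:
  steps:
    - {"x":0,"y":0,"z":-0.5,"rx":0,"ry":0,"rz":0}
    - {"x":0,"y":0,"z":-1,"rx":0,"ry":0,"rz":0}
    - {"x":0,"y":0,"z":-1,"rx":0,"ry":0,"rz":0}
    - {"x":0,"y":0,"z":-1,"rx":0,"ry":0,"rz":0.3}
    - {"x":0,"y":0,"z":-1,"rx":0,"ry":0,"rz":0.34}
    - {"x":0,"y":0,"z":0,"rx":0,"ry":0,"rz":0}

```text
t: 9.22
tcp_pos: [0.5412, 0.2281, 0.28]
tool_rot: [[0.963, 0.271, 0.006], [0.271, -0.963, 0.002], [0.006, 0.0, -1.0]]
contact_force: [-0.4, -0.6, -3.0]
finger_gap: 0.0128
grasp_force: 59.2
```

```bash
python3 go.py .3869 -.2472 .27 -74.3
```

```text
t 9.225 tcp [0.5412 0.2281 0.28  ] yaw -74.27 F [-0.4 -0.6 -3. ] gap 0.0128 j6 1.55
shift [-13.873  20.784   0.415] turn [ 0.002 -0.073  0.005]
```

Request:
apply_moves:
  steps:
    - {"x":-0.4,"y":0.6,"z":0,"rx":0,"ry":0,"rz":0}
    - {"x":-0.6,"y":0.9,"z":0,"rx":0,"ry":0,"rz":0}
    - {"x":-0.6,"y":0.9,"z":0,"rx":0,"ry":0,"rz":0}
    - {"x":-0.6,"y":0.9,"z":0,"rx":0,"ry":0,"rz":0}
    - {"x":-0.6,"y":0.9,"z":0,"rx":0,"ry":0,"rz":0}
    - {"x":-0.6,"y":0.9,"z":0,"rx":0,"ry":0,"rz":0}
    - {"x":-0.6,"y":0.9,"z":0,"rx":0,"ry":0,"rz":0}
    - {"x":-0.6,"y":0.9,"z":0,"rx":0,"ry":0,"rz":0}

```text
t: 10.22
tcp_pos: [0.4882, 0.0683, 0.2766]
tool_rot: [[0.963, 0.27, -0.0], [0.27, -0.963, -0.0], [-0.0, 0.0, -1.0]]
contact_force: [1.2, -1.3, -3.7]
finger_gap: 0.0129
grasp_force: 59.1
```

Request:
apply_moves:
  steps:
    - {"x":-0.6,"y":0.9,"z":0,"rx":0,"ry":0,"rz":0}
    - {"x":-0.6,"y":0.9,"z":0,"rx":0,"ry":0,"rz":0}
    - {"x":-0.6,"y":0.9,"z":0,"rx":0,"ry":0,"rz":0}
    - {"x":-0.6,"y":0.9,"z":0,"rx":0,"ry":0,"rz":0}
    - {"x":-0.6,"y":0.9,"z":0,"rx":0,"ry":0,"rz":0}
    - {"x":-0.6,"y":0.9,"z":0,"rx":0,"ry":0,"rz":0}
    - {"x":-0.6,"y":0.9,"z":0,"rx":0,"ry":0,"rz":0}
    - {"x":-0.6,"y":0.9,"z":0,"rx":0,"ry":0,"rz":0}

```text
t: 11.22
tcp_pos: [0.4345, -0.096, 0.2767]
tool_rot: [[0.963, 0.27, 0.0], [0.27, -0.963, -0.0], [0.0, 0.0, -1.0]]
contact_force: [0.2, -0.5, -3.4]
finger_gap: 0.0133
grasp_force: 59.1
```

Request:
apply_moves:
  steps:
    - {"x":-0.6,"y":0.9,"z":0,"rx":0,"ry":0,"rz":0}
    - {"x":-0.6,"y":0.9,"z":0,"rx":0,"ry":0,"rz":0}
    - {"x":-0.6,"y":0.9,"z":0,"rx":0,"ry":0,"rz":0}
    - {"x":-0.6,"y":0.9,"z":0,"rx":0,"ry":0,"rz":0}
    - {"x":-0.6,"y":0.9,"z":0,"rx":0,"ry":0,"rz":0}
    - {"x":-0.6,"y":0.9,"z":0,"rx":0,"ry":0,"rz":0}
    - {"x":-0.2,"y":0.3,"z":0,"rx":0,"ry":0,"rz":0}
    - {"x":0,"y":0,"z":0,"rx":0,"ry":0,"rz":0}

```text
t: 12.22
tcp_pos: [0.3929, -0.2253, 0.2767]
tool_rot: [[0.963, 0.27, 0.0], [0.27, -0.963, 0.0], [0.0, -0.0, -1.0]]
contact_force: [-0.6, 0.5, -4.2]
finger_gap: 0.0132
grasp_force: 59.1
```

Request:
apply_moves:
  steps:
    - {"x":0,"y":0,"z":0,"rx":0,"ry":0,"rz":0}
    - {"x":0,"y":0,"z":0,"rx":0,"ry":0,"rz":0}
    - {"x":0,"y":0,"z":0,"rx":0,"ry":0,"rz":0}

```text
t: 12.6
tcp_pos: [0.3935, -0.2245, 0.2767]
tool_rot: [[0.962, 0.272, -0.0], [0.272, -0.962, 0.0], [-0.0, -0.0, -1.0]]
contact_force: [-0.3, -0.4, -3.3]
finger_gap: 0.0129
grasp_force: 59.1
```

```bash
python3 go.py .3869 -.2472 .2205 -74.3; python3 - <<'E'
from h import *
t=shot('top');s=shot('side');print(read_state()['t'])
r=lambda im,a,k:cv2.resize(im[a[1]:a[3],a[0]:a[2],::-1],None,fx=k,fy=k,interpolation=cv2.INTER_CUBIC)
cv2.imwrite('pics/c2.png',np.hstack([r(t['color'],(370,190,500,350),3)[:480],r(s['color'],(190,280,390,440),2)[:320].copy() if 0 else cv2.resize(r(s['color'],(190,270,390,510),2),(400,480))]))
E
```

```text
t 12.6 tcp [ 0.3935 -0.2245  0.2767] yaw -74.21 F [-0.3 -0.4 -3.3] gap 0.0129 j6 0.59
shift [-0.629  1.002  2.808] turn [-0.001  0.     0.018]
12.7
```

View pics/c2.png

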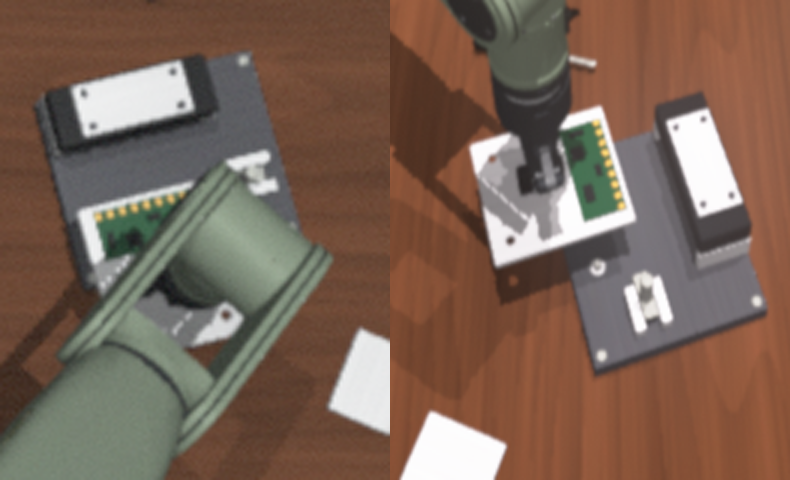

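The crop shows the carrier held level next to the bed, square with the fixture, its holes visible in the side view at about (240,349) and (250,390). I measure those holes against the pins from the same camera.

```bash
cat > holes.py <<'E'
# holes.py uL vL uR vR : side-view hole centres near the given pixels -> plate centre, yaw, seen error
import sys;from h import *
s=dict(np.load('pics/side.npz'));st=read_state()
def cen(u,v,r=3):
    g=cv2.cvtColor(s['color'],cv2.COLOR_RGB2GRAY).astype(float);y0,x0=int(round(v))-r,int(round(u))-r
    p=g[y0:y0+2*r+1,x0:x0+2*r+1];w=np.clip(np.median(p)-p,0,None);w=np.clip(w-.2*w.max(),0,None);yy,xx=np.mgrid[:2*r+1,:2*r+1]
    return x0+(w*xx).sum()/w.sum(),y0+(w*yy).sum()/w.sum()
a=list(map(float,sys.argv[1:5]));z=st['tcp_pos'][2]-.1875+.006
c=[cen(*a[:2]),cen(*a[2:])];h=[ray(s,*q,z)[:2] for q in c];d=h[0]-h[1];yaw=np.arctan2(-d[0],d[1]);ex=np.array([np.cos(yaw),np.sin(yaw)])
C=(h[0]+h[1])/2+.055*ex;ey=np.array([-ex[1],ex[0]]);e=C-st['tcp_pos'][:2]
print(np.round(c,1).tolist(),'len',np.linalg.norm(d),'yaw',np.degrees(yaw),'C',C.round(4),'tcp->centre in plate',(e@ex).round(4),(e@ey).round(4))
E
python3 holes.py 240.5 349 250 390; python3 holes.py 240.5 349 250 390.6
```

```text
[[239.3, 351.3], [247.8, 389.8]] len 0.09186531085671458 yaw 14.386452818770756 C [ 0.4012 -0.2575] tcp->centre in plate -0.0007 -0.0337
[[239.3, 351.3], [248.2, 390.2]] len 0.09306269477536964 yaw 14.859049609216395 C [ 0.4016 -0.2575] tcp->centre in plate -0.0006 -0.0339
```

My crop was stretched vertically (210 rows became 480), so the true rows are about 339 and 375.

```bash
python3 holes.py 240.5 339.1 250 375; python3 holes.py 241 339 250 375.4
```

```text
[[241.0, 339.1], [249.8, 374.8]] len 0.0889937712886828 yaw 15.223558073404186 C [ 0.4031 -0.225 ] tcp->centre in plate 0.0092 -0.0029
[[241.3, 338.9], [249.8, 374.8]] len 0.08918087410638632 yaw 14.802221861384862 C [ 0.4035 -0.2252] tcp->centre in plate 0.0095 -0.0031
```

```bash
python3 - <<'E'
from h import *
t=dict(np.load('pics/top.npz'));s=dict(np.load('pics/side.npz'));st=read_state()
Ps,Pt=cloud(s),cloud(t)
def stat(P,f,pts):
    for u,v in pts: print((u,v),f['color'][v,u],P[v-1:v+2,u-1:u+2,:].reshape(-1,3).mean(0).round(4))
print('side plate');stat(Ps,s,[(250,382),(270,373),(290,367),(234,345),(285,330)])
print('bed');stat(Ps,s,[(330,400),(310,375),(345,420)])
print('top');stat(Pt,t,[(441,300),(447,299),(400,262),(450,294)])
g=cv2.cvtColor(t['color'],cv2.COLOR_RGB2GRAY)[289:300,440:451];print(g)
for z in(.089,.092,.095,.098): print(z,'topR',ray(t,445.3,294.3,z)[:2].round(4),'sideR',ray(s,249.8,374.8,z)[:2].round(4))
a=np.radians(15.79);ex=np.array([np.cos(a),np.sin(a)]);ey=np.array([-ex[1],ex[0]])
print('expect R',st['tcp_pos'][:2]+(.0093-.055)*ex-.045*ey,'L',st['tcp_pos'][:2]+(.0093-.055)*ex+.045*ey)
E
```

```text
side plate
(250, 382) [240 237 238] [ 0.3629 -0.2979  0.0937]
(270, 373) [180 174 178] [ 0.4035 -0.2794  0.0946]
(290, 367) [250 248 248] [ 0.4452 -0.2665  0.0938]
(234, 345) [214 207 209] [ 0.3239 -0.2098  0.0934]
(285, 330) [ 68 101  74] [ 0.4344 -0.1769  0.0962]
bed
(330, 400) [118 114 120] [ 0.5299 -0.3083  0.0189]
(310, 375) [120 116 121] [ 0.4882 -0.2478  0.0188]
(345, 420) [136  84  62] [ 0.5608 -0.3458 -0.0006]
top
(441, 300) [214 214 215] [ 0.3477 -0.2716  0.0955]
(447, 299) [203 205 206] [ 0.349  -0.2806  0.133 ]
(400, 262) [229 229 228] [ 0.4529 -0.1539  0.0968]
(450, 294) [113 117 113] [ 0.3533 -0.2577  0.2776]
[[ 63  62  64  61  65  76  77  87  92  98 106]
 [ 64  65  67  72  94 107  86  82  84  95  99]
 [ 61  66  85 121 168 169 134 100  82  83  90]
 [ 74  96 130 176 189 187 179 157 105  79  83]
 [104 124 156 184 152 142 165 184 157 101  82]
 [118 144 178 167 102  88 119 175 193 163 115]
 [123 160 201 173 106  81 119 172 207 199 163]
 [143 186 212 199 162 136 167 198 212 206 171]
 [160 209 215 214 202 190 203 211 210 193 134]
 [193 212 216 215 215 214 214 213 198 159  93]
 [213 215 216 216 216 214 213 205 173 113  70]]
0.089 topR [ 0.3647 -0.2852] sideR [ 0.3612 -0.2793]
0.092 topR [ 0.3645 -0.2846] sideR [ 0.3615 -0.2808]
0.095 topR [ 0.3643 -0.2839] sideR [ 0.3618 -0.2824]
0.098 topR [ 0.3641 -0.2833] sideR [ 0.3622 -0.2839]
expect R [ 0.36179143 -0.28038301] L [ 0.33730133 -0.19377911]
```

```bash
python3 go.py .3868 -.2446 .2215 -74.3
```

```text
t 12.7 tcp [ 0.3935 -0.2246  0.2767] yaw -74.22 F [ 0.4  0.8 -3.2] gap 0.0128 j6 0.59
shift [-0.595  0.869  2.759] turn [-0.    -0.     0.016]
```

Request:
apply_moves:
  steps:
    - {"x":-0.3,"y":0.44,"z":0,"rx":0,"ry":0,"rz":0.016}
    - {"x":-0.3,"y":0.43,"z":0.5,"rx":0,"ry":0,"rz":0}
    - {"x":0,"y":0,"z":0.8,"rx":0,"ry":0,"rz":0}
    - {"x":0,"y":0,"z":0.8,"rx":0,"ry":0,"rz":0}
    - {"x":0,"y":0,"z":0.6,"rx":0,"ry":0,"rz":0}
    - {"x":0,"y":0,"z":0.06,"rx":0,"ry":0,"rz":0}
    - {"x":0,"y":0,"z":0,"rx":0,"ry":0,"rz":0}
    - {"x":0,"y":0,"z":0,"rx":0,"ry":0,"rz":0}

```text
t: 13.7
tcp_pos: [0.3869, -0.2452, 0.2221]
tool_rot: [[0.963, 0.27, 0.001], [0.27, -0.963, -0.001], [0.001, 0.001, -1.0]]
contact_force: [-1.0, -0.2, -4.1]
finger_gap: 0.013
grasp_force: 59.0
```

```bash
python3 - <<'E'
from h import *
t=shot('top');s=shot('side');st=read_state();print(st['t'],st['tcp_pos'].round(4))
a=np.radians(15.7);ex=np.array([np.cos(a),np.sin(a)]);ey=np.array([-ex[1],ex[0]]);c=st['tcp_pos'][:2]+(.0093-.055)*ex-.0025*ey
for sg in(1,-1):
    p=np.r_[c+sg*.045*ey,st['tcp_pos'][2]-.1815];print([proj(f,p).round(1).tolist() for f in(t,s)])
r=lambda im,a,k:cv2.resize(im[a[1]:a[3],a[0]:a[2],::-1],None,fx=k,fy=k,interpolation=cv2.INTER_CUBIC)
cv2.imwrite('pics/c3.png',np.hstack([r(t['color'],(370,200,490,330),3),r(s['color'],(220,300,350,430),3)]))
E
```

```text
13.8 [ 0.3869 -0.2451  0.2221]
[[418.4, 306.0], [239.7, 359.7]]
[[448.0, 298.5], [248.6, 395.9]]
```

View pics/c3.png

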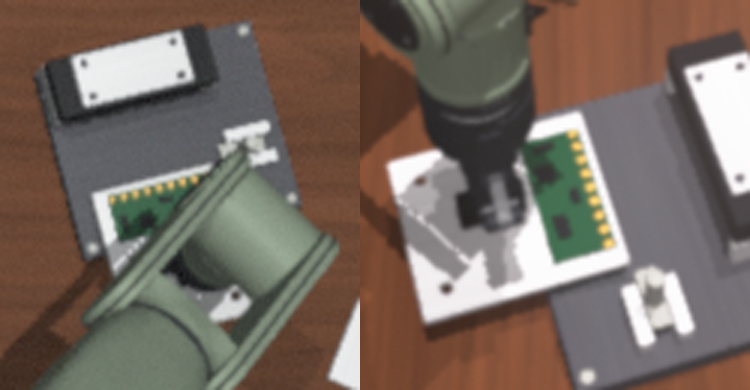

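The carrier is level above the bed's front edge. Its holes are at (240,360) and (248.7,396) in the side view and (448.3,298.7) in the top view, within a pixel of the prediction.

```bash
python3 holes.py 240 360 248.7 396; python3 - <<'E'
from h import *
t=dict(np.load('pics/top.npz'));st=read_state()
g=cv2.cvtColor(t['color'],cv2.COLOR_RGB2GRAY).astype(float)[296:303,446:452];print(g.astype(int))
a=np.radians(15.7);ex=np.array([np.cos(a),np.sin(a)]);ey=np.array([-ex[1],ex[0]])
for uv in((448.2,298.5),):
    h=ray(t,*uv,st['tcp_pos'][2]-.1815)[:2];C=h+.055*ex+.045*ey;e=C-st['tcp_pos'][:2];print('top R',h.round(4),C.round(4),e@ex,e@ey)
E
```

```text
[[239.7, 360.0], [248.4, 395.7]] len 0.08861427457984745 yaw 15.51223847528656 C [ 0.3963 -0.2454] tcp->centre in plate 0.009 -0.0028
[[127 159 153 128  99  81]
 [165 134 102 109 120 109]
 [185 102  63  95 145 163]
 [195 134  98 127 178 199]
 [209 187 173 185 204 210]
 [214 214 213 210 213 210]
 [215 215 213 214 213 199]]
top R [ 0.3558 -0.3038] [ 0.3966 -0.2456] 0.009254209340494127 -0.003071796669393536
```

```bash
python3 go.py .4828 -.2170 .2205 -74.3
```

```text
t 13.8 tcp [ 0.3869 -0.2451  0.2221] yaw -74.33 F [ 0.1 -0.9 -3.4] gap 0.0125 j6 0.54
shift [ 4.999 -0.059  0.084] turn [ 0.015 -0.008 -0.006]
```

Request:
apply_moves:
  steps:
    - {"x":0.5,"y":-0.06,"z":0.08,"rx":0,"ry":0,"rz":0}
    - {"x":0.8,"y":0,"z":0,"rx":0,"ry":0,"rz":0}
    - {"x":0.8,"y":0,"z":0,"rx":0,"ry":0,"rz":0}
    - {"x":0.8,"y":0,"z":0,"rx":0,"ry":0,"rz":0}
    - {"x":0.8,"y":0,"z":0,"rx":0,"ry":0,"rz":0}
    - {"x":0.8,"y":0,"z":0,"rx":0,"ry":0,"rz":0}
    - {"x":0.4,"y":0,"z":0,"rx":0,"ry":0,"rz":0}
    - {"x":0.1,"y":0,"z":0,"rx":0,"ry":0,"rz":0}

```text
t: 14.8
tcp_pos: [0.483, -0.2166, 0.2198]
tool_rot: [[0.963, 0.271, -0.0], [0.271, -0.963, -0.0], [-0.0, -0.0, -1.0]]
contact_force: [-0.2, 0.6, -2.9]
finger_gap: 0.0133
grasp_force: 59.1
```

Request:
apply_moves:
  steps:
    - {"x":0,"y":0,"z":0,"rx":0,"ry":0,"rz":0}
    - {"x":0,"y":0,"z":0,"rx":0,"ry":0,"rz":0}
    - {"x":0,"y":0,"z":0,"rx":0,"ry":0,"rz":0}

```text
t: 15.18
tcp_pos: [0.4822, -0.2169, 0.2199]
tool_rot: [[0.963, 0.269, -0.0], [0.269, -0.963, 0.0], [-0.0, -0.0, -1.0]]
contact_force: [0.3, -0.4, -3.8]
finger_gap: 0.0128
grasp_force: 59.1
```

```bash
python3 go.py .4828 -.2170 .2205 -74.3; python3 - <<'E'
from h import *
t=shot('top');s=shot('side')
r=lambda im,a,k:cv2.resize(im[a[1]:a[3],a[0]:a[2],::-1],None,fx=k,fy=k,interpolation=cv2.INTER_CUBIC)
cv2.imwrite('pics/c4.png',np.hstack([r(t['color'],(370,190,490,320),3),r(s['color'],(255,305,385,435),3)]))
E
```

```text
t 15.175 tcp [ 0.4822 -0.2169  0.2199] yaw -74.37 F [ 0.3 -0.4 -3.8] gap 0.0128 j6 0.71
shift [ 0.03   0.012 -0.031] turn [-0.002  0.002 -0.014]
```

View pics/c4.png

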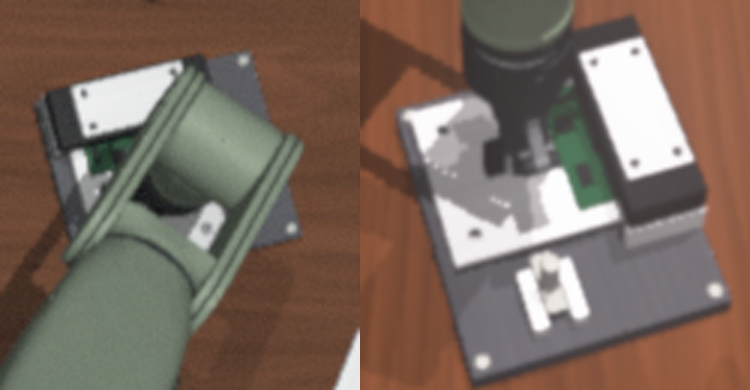

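The board end is now under the head with no contact force. The holes are at (282.7,348) and (293.3,382) in the side view.

```bash
python3 holes.py 282.7 348.3 293.3 382.3; python3 - <<'E'
from h import *
t=dict(np.load('pics/top.npz'));s=dict(np.load('pics/side.npz'))
print(cv2.cvtColor(s['color'],cv2.COLOR_RGB2GRAY)[344:353,278:288]);print(cv2.cvtColor(s['color'],cv2.COLOR_RGB2GRAY)[378:388,288:299]);print(cv2.cvtColor(t['color'],cv2.COLOR_RGB2GRAY)[261:271,432:446])
st=read_state();z=st['tcp_pos'][2]-.1815
a=np.radians(15.7);ex=np.array([np.cos(a),np.sin(a)]);ey=np.array([-ex[1],ex[0]])
for f,o in((t,(.4938,-.2174)),(s,(.4917,-.2174))):
    for sg in(1,-1): print(proj(f,np.r_[np.array(o)-.055*ex+sg*.045*ey,z]).round(1))
E
```

```text
[[282.8, 348.0], [292.9, 382.2]] len 0.08829042465061457 yaw 14.816608661127962 C [ 0.492  -0.2171] tcp->centre in plate 0.0093 -0.0026
[[252 252 252 252 251 250 239 212 184 177]
 [252 252 251 250 247 238 207 179 169 165]
 [252 251 245 231 213 198 174 164 150 145]
 [251 248 224 168 134 135 146 156 144 139]
 [251 247 214 131  94 103 134 158 152 142]
 [251 249 230 158 125 128 149 169 165 146]
 [252 250 234 187 166 164 171 176 170 152]
 [251 241 213 183 178 176 177 177 175 163]
 [246 219 185 178 177 176 176 177 176 169]]
[[241 242 242 242 240 235 226 201 188 177 156]
 [242 242 242 241 240 239 238 234 233 225 199]
 [242 241 240 235 228 225 228 235 240 239 234]
 [242 240 234 217 183 166 181 217 236 241 240]
 [241 239 227 179 131 112 136 191 232 240 241]
 [240 239 227 181 148 140 153 193 231 240 240]
 [240 240 233 215 207 203 206 221 236 240 240]
 [240 240 238 234 231 230 232 235 239 240 240]
 [240 240 240 239 238 238 239 240 240 241 241]
 [240 240 240 240 241 241 241 241 241 241 241]]
[[ 73  95  96 107 140 188 210 212 214 213 213 198 155  87]
 [104 115 115 120 156 205 213 211 213 212 214 206 172  89]
 [116 113 117 139 187 207 204 204 211 212 212 199 157  81]
 [117 114 123 158 197 182 167 170 191 210 206 173 113  68]
 [118 122 148 189 195 156 142 136 171 207 192 135  78  62]
 [121 141 186 209 200 157 146 141 175 198 168  96  62  65]
 [124 157 209 215 209 182 158 167 183 176 132  77  64  63]
 [143 188 211 215 215 204 190 194 198 157  96  68  64  66]
 [146 185 209 213 215 213 211 209 192 130  77  62  63  62]
 [136 154 184 203 214 215 214 199 159  94  63  61  63  71]]
[409.1 272.7]
[438.4 265.3]
[282.4 348.2]
[293.3 383. ]
```

Both views match the pins to within a pixel. I lower gently and watch the force.

Request:
apply_moves:
  steps:
    - {"x":0,"y":0,"z":0.15,"rx":0,"ry":0,"rz":0}
    - {"x":0,"y":0,"z":0.1,"rx":0,"ry":0,"rz":0}
    - {"x":0,"y":0,"z":0.1,"rx":0,"ry":0,"rz":0}
    - {"x":0,"y":0,"z":0,"rx":0,"ry":0,"rz":0}

```text
t: 15.78
tcp_pos: [0.4825, -0.2168, 0.2127]
tool_rot: [[0.963, 0.27, -0.0], [0.27, -0.963, -0.0], [-0.0, 0.0, -1.0]]
contact_force: [0.7, -0.6, -3.1]
finger_gap: 0.0131
grasp_force: 59.1
```

```bash
python3 go.py .4828 -.2170 .2075 -74.3
```

```text
t 15.775 tcp [ 0.4825 -0.2168  0.2127] yaw -74.34 F [ 0.7 -0.6 -3.1] gap 0.0131 j6 0.71
shift [0.011 0.011 0.26 ] turn [ 0.001  0.001 -0.007]
```

The underside is about 5 mm above the bed with no contact force, so the pins have entered the holes.

Request:
apply_moves:
  steps:
    - {"x":0,"y":0,"z":0.1,"rx":0,"ry":0,"rz":0}
    - {"x":0,"y":0,"z":0.1,"rx":0,"ry":0,"rz":0}
    - {"x":0,"y":0,"z":0.07,"rx":0,"ry":0,"rz":0}
    - {"x":0,"y":0,"z":0,"rx":0,"ry":0,"rz":0}

```text
t: 16.27
tcp_pos: [0.4825, -0.2169, 0.2076]
tool_rot: [[0.963, 0.27, 0.0], [0.27, -0.963, -0.0], [0.0, 0.0, -1.0]]
contact_force: [-1.3, -0.2, -2.1]
finger_gap: 0.0133
grasp_force: 59.4
```

```bash
python3 go.py .4828 -.2170 .2075 -74.3
```

```text
t 16.275 tcp [ 0.4825 -0.2169  0.2076] yaw -74.34 F [-1.3 -0.2 -2.1] gap 0.0133 j6 0.71
shift [0.011 0.009 0.003] turn [ 0.001 -0.    -0.008]
```

Request:
apply_moves:
  steps:
    - {"x":0,"y":0,"z":0.05,"rx":0,"ry":0,"rz":0}
    - {"x":0,"y":0,"z":0,"rx":0,"ry":0,"rz":0}
    - {"x":0,"y":0,"z":0,"rx":0,"ry":0,"rz":0}

```text
t: 16.65
tcp_pos: [0.4826, -0.2169, 0.2075]
tool_rot: [[0.963, 0.27, -0.0], [0.27, -0.963, -0.0], [-0.0, 0.0, -1.0]]
contact_force: [-4.0, 0.4, 6.4]
finger_gap: 0.0129
grasp_force: 60.4
```

Request:
apply_moves:
  steps:
    - {"x":0,"y":0,"z":0,"rx":0,"ry":0,"rz":0}
    - {"x":0,"y":0,"z":0,"rx":0,"ry":0,"rz":0}
    - {"x":0,"y":0,"z":0,"rx":0,"ry":0,"rz":0}
    - {"x":0,"y":0,"z":0,"rx":0,"ry":0,"rz":0}
    - {"x":0,"y":0,"z":0,"rx":0,"ry":0,"rz":0}
    - {"x":0,"y":0,"z":0,"rx":0,"ry":0,"rz":0}
  claw: 0.6

```text
t: 17.4
tcp_pos: [0.4825, -0.2168, 0.2065]
tool_rot: [[0.963, 0.27, 0.0], [0.27, -0.963, 0.0], [0.0, -0.0, -1.0]]
contact_force: [-0.2, -0.3, -0.2]
finger_gap: 0.0513
grasp_force: 0.0
```

```bash
python3 go.py .4828 -.2170 .33 -74.3
```

```text
t 17.4 tcp [ 0.4825 -0.2168  0.2065] yaw -74.34 F [-0.2 -0.3 -0.2] gap 0.0513 j6 0.71
shift [ 0.011  0.013 -6.177] turn [-0.    -0.    -0.008]
```

The carrier is released with no residual force. I lift clear and locate the knob.

Request:
apply_moves:
  steps:
    - {"x":0,"y":0,"z":-0.5,"rx":0,"ry":0,"rz":0}
    - {"x":0,"y":0,"z":-1,"rx":0,"ry":0,"rz":0}
    - {"x":0,"y":0,"z":-1,"rx":0,"ry":0,"rz":0}
    - {"x":0,"y":0,"z":-1,"rx":0,"ry":0,"rz":0}
    - {"x":0,"y":0,"z":-1,"rx":0,"ry":0,"rz":0}
    - {"x":0,"y":0,"z":0,"rx":0,"ry":0,"rz":0}

```text
t: 18.15
tcp_pos: [0.4834, -0.2173, 0.299]
tool_rot: [[0.963, 0.27, 0.005], [0.27, -0.963, -0.003], [0.004, 0.004, -1.0]]
contact_force: [-0.4, 0.1, 0.6]
finger_gap: 0.0516
grasp_force: 0.0
```

```bash
python3 - <<'E'
from h import *
t=shot('top');s=shot('side')
r=lambda im,a,k:cv2.resize(im[a[1]:a[3],a[0]:a[2],::-1],None,fx=k,fy=k,interpolation=cv2.INTER_CUBIC)
cv2.imwrite('pics/c5.png',np.hstack([r(s['color'],(255,305,385,435),4)[:520,:520],r(s['color'],(300,375,335,423),8)[:384].copy() if 0 else cv2.resize(r(s['color'],(300,375,335,420),6),(210,270)) .repeat(1,0) if 0 else np.vstack([r(s['color'],(300,375,335,420),7),np.zeros((520-315,245,3),np.uint8)])]))
a=np.radians(15.75);ex=np.array([np.cos(a),np.sin(a)]);ey=np.array([-ex[1],ex[0]]);o=np.array([.4928,-.2174])
for q in(0,.003,.006):
    for z in(.07,.058): p=np.r_[o-.015*ex+(-.1+q)*ey,z];print(q,z,p.round(4),proj(s,p).round(1),proj(t,p).round(1))
P=cloud(s);E=P[...,:2]-o;X=E@ex;Y=E@ey;Z=P[...,2]
print('plate z by region',[(round(float(np.median(Z[m])),4),int(m.sum())) for m in((X>-70)&(X<-45)&(Y>20)&(Y<40),(X<-.03)&(X>-.07)&(Y>.0)&(Y<.035),(X<-.03)&(X>-.07)&(Y>-.06)&(Y<-.01),(X<.03)&(X>.0)&(Y>-.06)&(Y<-.02),(X<.0)&(X>-.06)&(Y>-.13)&(Y<-.12))])
m=(np.abs(X+.015)<.02)&(np.abs(Y+.1)<.03)&(Z>.05);print('knob xy',X[m].mean(),Y[m].mean(),Z[m].max(),m.sum())
E
```

```text
0 0.07 [ 0.5055 -0.3177  0.07  ] [319.4 394. ] [454.9 246.7]
0 0.058 [ 0.5055 -0.3177  0.058 ] [319.3 396.6] [454.  247.3]
0.003 0.07 [ 0.5047 -0.3148  0.07  ] [319.  392.8] [454. 247.]
0.003 0.058 [ 0.5047 -0.3148  0.058 ] [318.9 395.3] [453.1 247.5]
0.006 0.07 [ 0.5039 -0.3119  0.07  ] [318.5 391.5] [453.  247.2]
0.006 0.058 [ 0.5039 -0.3119  0.058 ] [318.4 394. ] [452.1 247.8]
plate z by region [(nan, 0), (0.0266, 342), (0.431, 2099), (0.3217, 847), (0.0195, 151)]
knob xy -0.017060948761159732 -0.0973204597731206 0.07287377097178205 58
  return _methods._mean(a, axis=axis, dtype=dtype,
  ret = ret.dtype.type(ret / rcount)
```

View pics/c5.png

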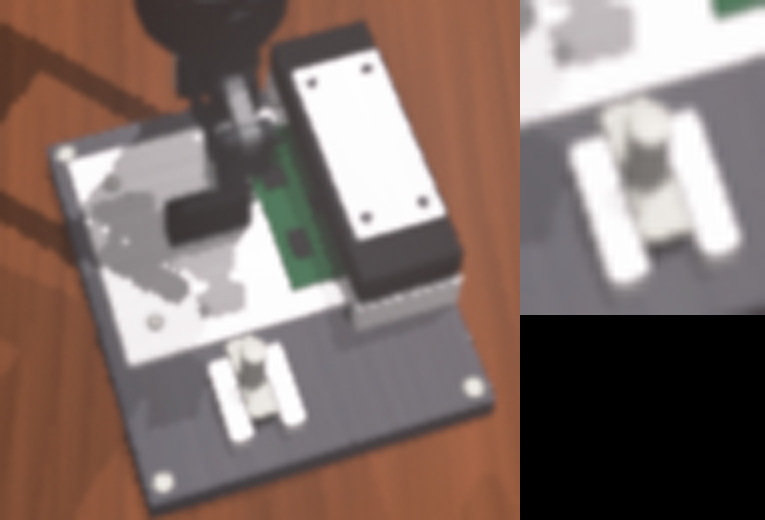

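The carrier lies flat with the pins showing in both holes. The knob is at about (318.6,391) in the side view, so the bolt has travelled about 3–4 mm. I go to the knob with the same tool orientation.

```bash
python3 go.py .5039 -.3112 .2150 -74.3
```

```text
t 18.25 tcp [ 0.4824 -0.2167  0.2965] yaw -74.34 F [0.  0.6 0.3] gap 0.0515 j6 0.71
shift [-0.241  4.838  4.078] turn [ 0.003 -0.002 -0.008]
```

Request:
apply_moves:
  steps:
    - {"x":-0.24,"y":0.84,"z":0,"rx":0,"ry":0,"rz":0}
    - {"x":0,"y":1,"z":0,"rx":0,"ry":0,"rz":0}
    - {"x":0,"y":1,"z":0,"rx":0,"ry":0,"rz":0}
    - {"x":0,"y":1,"z":0,"rx":0,"ry":0,"rz":0}
    - {"x":0,"y":1,"z":0,"rx":0,"ry":0,"rz":0}
    - {"x":0,"y":0,"z":0.5,"rx":0,"ry":0,"rz":0}
    - {"x":0,"y":0,"z":0.5,"rx":0,"ry":0,"rz":0}
    - {"x":0,"y":0,"z":0,"rx":0,"ry":0,"rz":0}

```text
t: 19.25
tcp_pos: [0.5032, -0.3102, 0.2744]
tool_rot: [[0.963, 0.27, -0.003], [0.27, -0.963, 0.003], [-0.002, -0.004, -1.0]]
contact_force: [1.0, 0.4, -0.6]
finger_gap: 0.0518
grasp_force: 0.0
```

Request:
apply_moves:
  steps:
    - {"x":0,"y":0,"z":0.8,"rx":0,"ry":0,"rz":0}
    - {"x":0,"y":0,"z":0.8,"rx":0,"ry":0,"rz":0}
    - {"x":0,"y":0,"z":0.8,"rx":0,"ry":0,"rz":0}
    - {"x":0,"y":0,"z":0.6,"rx":0,"ry":0,"rz":0}
    - {"x":0,"y":0,"z":0,"rx":0,"ry":0,"rz":0}
    - {"x":0,"y":0,"z":0,"rx":0,"ry":0,"rz":0}

```text
t: 20.0
tcp_pos: [0.5042, -0.3115, 0.2168]
tool_rot: [[0.963, 0.27, 0.001], [0.27, -0.963, -0.001], [0.0, 0.001, -1.0]]
contact_force: [0.2, 0.1, -0.6]
finger_gap: 0.0515
grasp_force: 0.0
```

Request:
apply_moves:
  steps:
    - {"x":0,"y":0,"z":0,"rx":0,"ry":0,"rz":0}
    - {"x":0,"y":0,"z":0,"rx":0,"ry":0,"rz":0}
    - {"x":0,"y":0,"z":0,"rx":0,"ry":0,"rz":0}
    - {"x":0,"y":0,"z":0,"rx":0,"ry":0,"rz":0}
    - {"x":0,"y":0,"z":0,"rx":0,"ry":0,"rz":0}
    - {"x":0,"y":0,"z":0,"rx":0,"ry":0,"rz":0}
  claw: 0
  grip_force: 25

```text
t: 20.75
tcp_pos: [0.5043, -0.3115, 0.2172]
tool_rot: [[0.963, 0.27, 0.001], [0.27, -0.963, -0.001], [0.001, 0.001, -1.0]]
contact_force: [-0.7, 1.2, 5.2]
finger_gap: 0.013
grasp_force: 24.5
```

```bash
python3 go.py .5039 -.3112 .2150 -74.3
```

```text
t 20.75 tcp [ 0.5043 -0.3115  0.2172] yaw -74.34 F [-0.7  1.2  5.2] gap 0.013 j6 0.6
shift [-0.014 -0.02   0.109] turn [ 0.011 -0.007 -0.008]
```

Gripped the knob (gap 13 mm). I push the bolt along fixture +y (tool -y).

Request:
apply_moves:
  steps:
    - {"x":0,"y":-0.2,"z":0,"rx":0,"ry":0,"rz":0}
    - {"x":0,"y":-0.25,"z":0,"rx":0,"ry":0,"rz":0}
    - {"x":0,"y":-0.25,"z":0,"rx":0,"ry":0,"rz":0}
    - {"x":0,"y":-0.25,"z":0,"rx":0,"ry":0,"rz":0}
    - {"x":0,"y":-0.2,"z":0,"rx":0,"ry":0,"rz":0}
    - {"x":0,"y":0,"z":0,"rx":0,"ry":0,"rz":0}

```text
t: 21.5
tcp_pos: [0.498, -0.2889, 0.2172]
tool_rot: [[0.963, 0.27, 0.001], [0.27, -0.963, -0.001], [0.001, 0.001, -1.0]]
contact_force: [-0.9, -0.4, 6.4]
finger_gap: 0.0133
grasp_force: 24.8
```

```bash
python3 go.py .4968 -.2848 .2172 -74.3
```

```text
t 21.5 tcp [ 0.498  -0.2889  0.2172] yaw -74.32 F [-0.9 -0.4  6.4] gap 0.0133 j6 0.62
shift [-0.002 -0.212 -0.003] turn [ 0.009 -0.007 -0.004]
```

Moved 23.5 mm freely. I continue in small steps up to the stop.

Request:
apply_moves:
  steps:
    - {"x":0,"y":-0.15,"z":0,"rx":0,"ry":0,"rz":0}
    - {"x":0,"y":-0.05,"z":0,"rx":0,"ry":0,"rz":0}
    - {"x":0,"y":0,"z":0,"rx":0,"ry":0,"rz":0}

```text
t: 21.88
tcp_pos: [0.4971, -0.2861, 0.2172]
tool_rot: [[0.963, 0.27, 0.002], [0.27, -0.963, -0.003], [0.001, 0.003, -1.0]]
contact_force: [0.8, -5.5, 4.2]
finger_gap: 0.0127
grasp_force: 24.7
```

Request:
apply_moves:
  steps:
    - {"x":0,"y":-0.05,"z":0,"rx":0,"ry":0,"rz":0}
    - {"x":0,"y":-0.05,"z":0,"rx":0,"ry":0,"rz":0}
    - {"x":0,"y":0,"z":0,"rx":0,"ry":0,"rz":0}

```text
t: 22.25
tcp_pos: [0.4969, -0.2854, 0.2172]
tool_rot: [[0.963, 0.27, 0.003], [0.27, -0.963, -0.006], [0.002, 0.007, -1.0]]
contact_force: [0.6, -9.6, 1.5]
finger_gap: 0.0135
grasp_force: 24.5
```

```bash
python3 go.py .4968 -.2848 .2172 -74.3
```

```text
t 22.25 tcp [ 0.4969 -0.2854  0.2172] yaw -74.33 F [ 0.6 -9.6  1.5] gap 0.0135 j6 0.63
shift [ 0.005 -0.029  0.001] turn [ 0.077 -0.019 -0.007]
```

The force has risen to about 10 N at knob y = -69.8 mm, which matches the stop at -70. One more small nudge, then I let go and lift.

Request:
apply_moves:
  steps:
    - {"x":0,"y":-0.05,"z":0,"rx":0,"ry":0,"rz":0}
    - {"x":0,"y":0,"z":0,"rx":0,"ry":0,"rz":0}

```text
t: 22.5
tcp_pos: [0.4967, -0.285, 0.2172]
tool_rot: [[0.963, 0.27, 0.004], [0.27, -0.963, -0.008], [0.002, 0.008, -1.0]]
contact_force: [2.4, -11.1, -1.4]
finger_gap: 0.0132
grasp_force: 24.5
```

Request:
apply_moves:
  steps:
    - {"x":0,"y":0,"z":0,"rx":0,"ry":0,"rz":0}
    - {"x":0,"y":0.1,"z":0,"rx":0,"ry":0,"rz":0}
    - {"x":0,"y":0.1,"z":0,"rx":0,"ry":0,"rz":0}
    - {"x":0,"y":0,"z":0,"rx":0,"ry":0,"rz":0}
    - {"x":0,"y":0,"z":0,"rx":0,"ry":0,"rz":0}
    - {"x":0,"y":0,"z":0,"rx":0,"ry":0,"rz":0}
  claw: 0.5

```text
t: 23.25
tcp_pos: [0.497, -0.2862, 0.2165]
tool_rot: [[0.963, 0.27, -0.0], [0.27, -0.963, 0.0], [-0.0, -0.0, -1.0]]
contact_force: [0.3, 0.1, -0.1]
finger_gap: 0.0427
grasp_force: 0.0
```

Request:
apply_moves:
  steps:
    - {"x":0,"y":0,"z":-0.5,"rx":0,"ry":0,"rz":0}
    - {"x":0,"y":0,"z":-1,"rx":0,"ry":0,"rz":0}
    - {"x":0,"y":0,"z":-1,"rx":0,"ry":0,"rz":0}
    - {"x":0,"y":0,"z":-1,"rx":0,"ry":0,"rz":0}
    - {"x":0,"y":0,"z":-1,"rx":0,"ry":0,"rz":0}
    - {"x":-1,"y":0,"z":-1,"rx":0,"ry":0,"rz":0}
    - {"x":-1,"y":0,"z":-1,"rx":0,"ry":0,"rz":0}
    - {"x":-1,"y":0,"z":0,"rx":0,"ry":0,"rz":0}

```text
t: 24.25
tcp_pos: [0.4391, -0.3031, 0.3491]
tool_rot: [[0.963, 0.27, 0.004], [0.27, -0.963, -0.004], [0.003, 0.005, -1.0]]
contact_force: [0.0, 0.1, -0.4]
finger_gap: 0.0429
grasp_force: 0.0
```

```bash
python3 go.py .4968 -.2848 .2172 -74.3; python3 - <<'E'
from h import *
s=shot('side')
r=lambda im,a,k:cv2.resize(im[a[1]:a[3],a[0]:a[2],::-1],None,fx=k,fy=k,interpolation=cv2.INTER_CUBIC)
cv2.imwrite('pics/c6.png',np.hstack([r(s['color'],(255,305,385,435),4),r(s['color'],(300,365,335,420),8)[:440],][:1]+[np.vstack([r(s['color'],(300,360,335,415),8),np.zeros((80,280,3),np.uint8)])]))
a=np.radians(15.75);ex=np.array([np.cos(a),np.sin(a)]);ey=np.array([-ex[1],ex[0]]);o=np.array([.4928,-.2174])
for q in(.02,.026,.03): print(q,proj(s,np.r_[o-.015*ex+(-.1+q)*ey,.07]).round(1))
P=cloud(s);E=P[...,:2]-o;X=E@ex;Y=E@ey;Z=P[...,2];m=(np.abs(X+.015)<.02)&(np.abs(Y+.08)<.04)&(Z>.05)&(Z<.085);print('knob',X[m].mean(),Y[m].mean(),m.sum())
E
```

```text
t 24.25 tcp [ 0.4391 -0.3031  0.3491] yaw -74.32 F [ 0.   0.1 -0.4] gap 0.0429 j6 0.53
shift [ 3.005 -0.136  6.603] turn [ 0.055 -0.032 -0.004]
0.02 [316.4 385.5]
0.026 [315.6 383. ]
0.03 [315.  381.3]
knob -0.016521651424477847 -0.07143188474470719 53
```

View pics/c6.png

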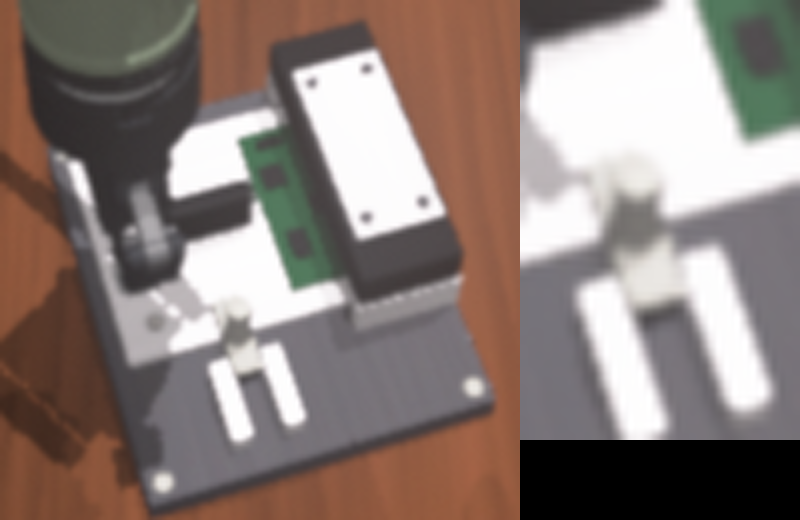

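The bolt is home over the carrier edge: knob top at (314.6,381.9), against (315,381.3) predicted at full travel, and it moved about 26 mm until it met a hard stop. The carrier is flat and the gripper is clear, so I hand in.

```bash
python3 -c "
from workcell import *
print(close_job())"
```

```text
the job is handed in; nothing more can be done
None
```

The carrier is seated flat on both locating pins, the bolt is pushed home to its stop over the carrier's edge, and the gripper is open and clear. I handed the job in at about 24 s, before the 61 s limit, and no verdict came back.

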